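Fish a spun cap out from under the bench shelf with the reacher

TASK

A thin spun-aluminium cap has slid under the low wire shelf on the bench, where no hand fits. Take the reacher by its handle and trigger, squeeze its jaws shut on the cap just firmly enough to hold it without denting it, and bring it out and set it down gently, upright, on the rubber mat; then let go of it and lay the reacher flat on the bench, clear of the cap and the shelf. Do not touch the cap with the gripper, do not knock the shelf, and leave the jar and the spanner where they are.

Things in the scene. Friction and masses are not known exactly. Their poses are not given: they have to be found in the camera images.
- reacher: Hand reacher (grabber), 365 mm long, 34 mm thick, 0.35 kg, lying on its side: black handle and barrel, aluminium shaft, two jaws. Origin on its underside below the middle of handle and trigger; x = the way the jaws point, z up. Handle: x -32 to -8, y -39 to 47. Barrel (30 wide, x -45 to 65), shaft and jaws lie along y = -52, at mid height. Head 34 wide from x = 225, jaw tips x = 322.
- reacher_trigger (a joint): Trigger travel towards the handle, m: 0 released, 0.028 full. Spring 14 N + 0.25 N/mm. The springy jaws are bent by use, differently each time: both pads touch the cap at an unknown travel of 6 to 22 mm. Past that each pad presses about 1.4 N more per mm and the trigger resists 2 N/mm more. 2 to 3 mm past touch holds well; a full squeeze dents the cap.
- reacher_grip (a point): Middle of the span handle + trigger, released: flat outer faces 64 mm apart along x; trigger blade x 22 to 32, y -31 to 41, z 2 to 32 of the reacher. Point is 17 mm above the underside, axes as the reacher's. One finger goes behind the handle, one before the trigger. As both fingers close, the reacher shifts forward against the gripper by half the squeeze.
- reacher_mouth (a point): Where the cap's centre should come between the rubber pads: reacher frame x = 300, y = -52, 15 mm above the underside. Pads x 285 to 321, z 4 to 26; the rubber nose between the jaws ends at x = 280, jaw hinges x = 250. Free width between released pads here is 45 to 67 mm as bent, its middle up to 6 mm off the centre line; the open jaws are up to 100 mm wide outside.
- cap: Plain aluminium cap, 36 mm across, 30 mm high (straight wall to 24 mm, then a dome), about 30 g, standing on its open end under the shelf. Origin: centre of its underside, z up. Its thin wall dents if a pad presses it with more than about 6 N. Squeeze with the reacher held a few mm off bench and mat: pressed down, its rubbing hides the feel.
- shelf: Fixed low bench shelf of steel wire, 220 mm deep (x), 300 mm wide (y). Origin on the bench under its centre. Open front at x = -110; free height below 56 mm; wires 22 mm apart, tops 65 mm up. Legs 8 mm thick at the corners (x +-110, y +-150); a sheet closes the back at x = 110. The cap stands 70 to 110 mm behind the front edge.
- mat: Fixed square of dark rubber on the bench in front of the shelf, 130 x 130 mm, 2 mm thick. Origin: centre of its underside.
- jar: Screw-top jar, 54 mm across, 75 mm high, standing loose on top of the shelf near its back. Bystander.
- wrench: Spanner lying on the bench beyond the mat, 160 mm long, under 20 mm high. Bystander.

How it is judged (in metres and radians):
On the way, in this order (a step that is already met when the one before it is completed fails the run):
1. the reacher's jaws are squeezed on the cap under the shelf (contact force between reacher and cap above 1.5 N and x of cap in the frame of shelf above -0.1 m and value of joint reacher_trigger above 0.005 m), for 0.2 s.
2. the cap is out in front of the shelf, still held in the jaws (contact force between reacher and cap above 1.5 N and x of cap in the frame of shelf below -0.135 m), for 0.1 s.
3. the cap is carried over the mat in the jaws (contact force between reacher and cap above 1.5 N and x of cap in the frame of mat between -0.06 and 0.06 m and y of cap in the frame of mat between -0.06 and 0.06 m), for 0.05 s.
At the end, for the whole second after the job is handed in: The cap stands upright (within 0.15 rad) and still on the mat, its centre within 55 mm of the mat's centre along both sides; the reacher lies flat (within 0.1 rad) and still on the bench, released, its mouth outside the shelf's front edge, touching neither cap nor shelf (x of cap in the frame of mat between -0.055 and 0.055 m and y of cap in the frame of mat between -0.055 and 0.055 m and z of cap in the frame of mat below 0.006 m and angle between cap's own z axis and vertical below 0.15 rad and linear speed of each of cap, reacher below 0.02 m/s and height (world z) of reacher below 0.012 m and angle between reacher's own z axis and vertical below 0.1 rad and contact force between reacher and cap below 0.05 N and contact force between reacher and shelf below 0.05 N and x of reacher_mouth in the frame of shelf below -0.11 m).
It fails at once if the cap is squeezed or pushed hard enough to dent it (jaws together over 12 N, 6 N a pad) (contact force between reacher and cap above 12 N).
It fails at once if the cap is dropped or pressed hard on the mat (over 12 N) (contact force between cap and mat above 12 N).
It fails at once if the gripper or arm touches the cap (contact force between any of the fingers, the arm and cap above 0.2 N).
It fails at once if the shelf is knocked (over 12 N) (contact force between any of reacher, the fingers, the arm and shelf above 12 N).
It fails at once if the jar or the spanner is moved (distance of any of jar, wrench from where it was at the start of the episode above 0.025 m).
It also fails if it takes over 61 s, if anything falls off the work surface, if the arm or the gripper's body presses on something with over 40 N, if the wrist force passes 120 N, or if a joint passes its speed limit or range.

ROBOT

A 6-joint arm with a two-finger parallel gripper is mounted at the origin on the work surface. World frame = base frame: x ahead of the robot, y to its left, z up, the work surface at z = 0. Lengths are in m, angles in degrees, forces in N, time in s.
With the tool pointing down it reaches from about 0.375 to 0.9 m from the base axis. Payload 3.1 kg.
Tool frame: the origin (TCP) lies at the very end of the fingers, on their centre line; the grasp point (between the pads) lies behind it (bot.grip_depth is the z of the grasp point in the tool frame, in m); z points along the fingers, y is the direction in which the jaws open and shut (so a half turn about z gives the same grasp; the last joint's range is limited). The gripper opens to 87 mm and grips with 3 to 60 N. Pads are 19 mm wide; open, the fingers measure 117 mm over their backs; the gripper's body (75 mm by 190 mm) begins 51 mm behind the grasp point.
Start: joints at [55.949, 30.224, 82.088, -0, 67.689, -10.227], TCP at [0.252, 0.572, 0.223] pointing down, gripper open.
Joint ranges: [-176.69, 176.69], [-43.24, 126.21], [12.49, 139.97], [-82, 262], [0, 151.66], [-163.58, 163.58]. Speed limits (degrees/s): [159.86, 159.86, 180, 180, 180, 180].

INTERFACE

Orientations are given as a 3x3 rotation matrix whose columns are the frame's x, y, z axes.
In Python, from rig import bot, vision gives the robot as it stands. The module is installed in compiled form; this text tells all that it offers.
- The arm moves only by the shell command python3 -m jog 'ROWS'. ROWS is JSON, a list of rows, each a list of 3 entries, a list of its own where there are three numbers: the shift along the tool's x, y, z in mm, then the turn, a rotation vector about the tool's x, y, z in degrees, then the closure, from 0 (fully open) to 1 (shut). In form: [[[dx, dy, dz], [wx, wy, wz], fingers], ...]. A call has 1 to 12 rows; each row is the pose to reach, as a shift and turn from the pose commanded when the call began, along the tool's axes at that moment; what a row does not reach only later rows make up. A row lasts 1/12 s, in which the tool goes at most 41.7 mm and 7.16 degrees, less where a joint would pass 70% of its speed; a pose out of reach is approached as far as the arm can. A call with a gripper value outside its range is refused whole. The fingers move at their own pace and stop on an object; the grip force is fixed at half the most. Time passes only in rows, so rows that repeat a pose let the fingers close. It gives the time, the measured TCP pose, the force and the opening at its end, in the units of the state.
- bot.read_state(): the state, without advancing time (a new reading comes with each control period).
- vision.capture(name): name is "scene" or "side" or "wrist"; returns the picture (480x640x3 uint8, red, green, blue); there is no depth.
- vision.camera_info(name): a dict with "intrinsics" (3x3 intrinsics, pixels), "dist" ([k1, k2, p1, p2, k3] as OpenCV has them; the pictures are not rectified), "camera_from_world" (4x4, takes a point from world to camera coordinates); the wrist camera has in their place "mount" (4x4, takes a point from camera to tool coordinates, whose origin is the TCP and whose axes are the flange's). Camera axes: x right, y up, looking along -z (the intrinsics and any distortion apply to the point x, -y, -z); pixel columns grow to the right and rows downward; lengths in m; the calibration is good to about 2 mm. A picture is of the moment at which its call begins: read the wrist's pose just before it. camera_info takes no time and is no camera call.
- bot.hand_in(): hands the job in, once; it reports no verdict.
The state is a dict: "time_s": time; "joint_positions": joint angles; "qvel": joint speeds; "tau": joint torques, N m; "position": TCP position; "tcp_rot": TCP orientation; "force": force on the tool from outside, world axes, zero at the start; "moment": the same for the moment, N m; "opening": opening from 0.0 (shut) to 1.0 (fully open).
Only numpy, scipy, OpenCV 4.12 (cv2) and the standard library are available. Lean on these libraries where they do the work, as an engineer would, in place of code of your own. Each camera call takes 0.05 s, during which the arm holds its last target. There are 200 camera calls.

## Working session

There is one attempt and no reset: what is moved stays moved. The work goes in short steps, Python scripts to look and compute and a shell command to move; the robot and the scene stay as the last step left them, time stands still between calls to the robot, and variables do not carry over. Pictures are saved under pics/ and viewed, about 8 in all and at most 12, crops included, and the job is handed in when it is done.

```bash
ls; mkdir -p pics; cat > h.py <<'E'
import numpy as np,cv2
from rig import bot,vision
def cam(name,st=None):
    i=vision.camera_info(name);K=np.array(i["intrinsics"]);d=np.array(i["dist"],float)
    if "mount" in i:
        T=np.eye(4);st=st or bot.read_state();T[:3,:3]=st["tcp_rot"];T[:3,3]=st["position"];W=T@np.array(i["mount"])
    else: W=np.linalg.inv(np.array(i["camera_from_world"]))
    return K,d,W
def ray(c,uv):
    K,d,W=c;p=cv2.undistortPoints(np.array(uv,float).reshape(-1,1,2),K,d).reshape(-1,2)
    v=np.c_[p[:,0],-p[:,1],-np.ones(len(p))]@W[:3,:3].T
    return W[:3,3],v
def plane(c,uv,z):
    o,v=ray(c,uv);return o+v*((z-o[2])/v[:,2])[:,None]
def proj(c,P):
    K,d,W=c;P=np.atleast_2d(P);q=(P-W[:3,3])@W[:3,:3]
    q=q*[1,-1,-1]
    return cv2.projectPoints(q,np.zeros(3),np.zeros(3),K,d)[0].reshape(-1,2)
def snap(name,f):
    im=vision.capture(name);cv2.imwrite("pics/"+f,im[:,:,::-1]);return im
E
python3 - <<'E'
from h import *
s=bot.read_state();print(s,bot.grip_depth)
for n in("scene","side","wrist"):
    c=cam(n);print(n,c[0].tolist(),c[1],c[2].round(3).tolist());snap(n,n+"0.png")
E
```

```text
pics
{'time_s': 0.0, 'joint_positions': array([ 5.59483287e+01,  3.02771185e+01,  8.21564977e+01,  1.73543988e-03,
        6.76886894e+01, -1.02269151e+01]), 'qvel': array([ 0.09848571,  0.14349601, -0.11694138, -0.02464828, -0.057441  ,
        0.05905112]), 'tau': array([ 1.52838318e-03, -4.40033305e+01, -1.76593083e+01,  6.30994420e-02,
        5.81752346e-02, -1.82331401e-04]), 'position': array([0.25200967, 0.57114456, 0.22159082]), 'tcp_rot': array([[-9.14780315e-01,  4.03949862e-01, -1.21848373e-03],
       [ 4.03951495e-01,  9.14778726e-01, -1.75292315e-03],
       [ 4.06549932e-04, -2.09574791e-03, -9.99997721e-01]]), 'force': array([ 0.84910278, -0.02830102, -0.54346014]), 'moment': array([-0.00696538, -0.01087614, -0.02313518]), 'opening': 1.0027730631805076} -0.0187
scene [[530.5045012013824, 0.0, 320.4953997400446], [0.0, 530.5045012013824, 233.45936326502118], [0.0, 0.0, 1.0]] [-0.03158098  0.          0.          0.          0.        ] [[-0.842, -0.448, 0.3, 0.9], [0.539, -0.692, 0.48, 0.507], [-0.007, 0.566, 0.824, 0.879], [0.0, 0.0, 0.0, 1.0]]
side [[490.4603541301419, 0.0, 326.98726971036143], [0.0, 490.4603541301419, 233.93220459247678], [0.0, 0.0, 1.0]] [-0.10900302  0.          0.          0.          0.        ] [[0.874, 0.251, -0.416, 0.19], [-0.486, 0.426, -0.763, -0.772], [-0.014, 0.869, 0.494, 0.572], [0.0, 0.0, 0.0, 1.0]]
wrist [[376.8132959700907, 0.0, 320.31669892245526], [0.0, 376.8132959700907, 238.2468272668933], [0.0, 0.0, 1.0]] [0.00640157 0.         0.         0.         0.        ] [[0.404, -0.883, -0.238, 0.187], [0.915, 0.39, 0.108, 0.6], [-0.003, -0.261, 0.965, 0.383], [0.0, 0.0, 0.0, 1.0]]
```

View pics/scene0.png

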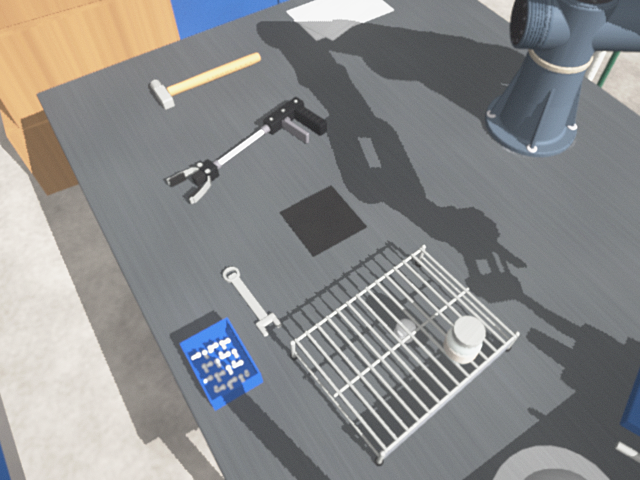

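View pics/side0.png

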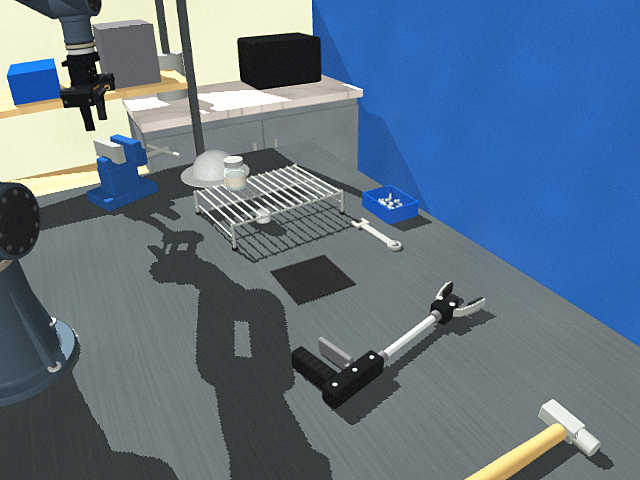

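The scene view shows the reacher (grip near (300,125), head near (205,170)), the mat at (323,221), and the shelf corners at (424,248), (293,347), (380,458) and (518,337). The cap is at about (404,331), under the wires. Next I'll turn these into positions.

```bash
python3 - <<'E'
from h import *
a=cv2.imread("pics/scene0.png");b=cv2.imread("pics/side0.png")
c=cam("scene");d=cam("side")
def pr(t,x): print(t,(x*1000).round(0).tolist())
pr("shelf top",plane(c,[(424,248),(293,347),(380,458),(518,337)],.063))
pr("side shelf top(front R,.. )",plane(d,[(197,192),(235,228),(343,192),(296,169)],.063))
for n,im,cc,roi in(("scene",a,c,(270,180,375,262)),("side",b,d,(262,250,362,310))):
    x0,y0,x1,y1=roi;g=im[y0:y1,x0:x1].max(2);m=(g<52).astype(np.uint8)
    m=cv2.morphologyEx(m,cv2.MORPH_OPEN,np.ones((3,3)))
    k=max(cv2.findContours(m,0,1)[0],key=cv2.contourArea)
    q=cv2.approxPolyDP(k,.06*cv2.arcLength(k,True),True).reshape(-1,2)+[x0,y0]
    pr("mat "+n+str(q.tolist()),plane(cc,q,.002)); pr("c",plane(cc,q,.002).mean(0)[None])
pr("wrench",plane(c,[(231,272),(268,325)],.005))
pr("jar top",plane(c,[(467,327)],.14))
cv2.imwrite("pics/c1.png",np.vstack([cv2.resize(a[85:215,150:340],None,fx=4,fy=4,interpolation=2)[:, :760]]))
cv2.imwrite("pics/c2.png",np.hstack([cv2.resize(a[300:360,365:445],None,fx=5,fy=5,interpolation=2),cv2.resize(b[190:250,220:300],None,fx=5,fy=5,interpolation=2)]))
E
```

```text
shelf top [[462.0, 163.0, 63.0], [762.0, 197.0, 63.0], [744.0, 412.0, 63.0], [442.0, 384.0, 63.0]]
side shelf top(front R,.. ) [[440.0, 368.0, 63.0], [460.0, 138.0, 63.0], [755.0, 178.0, 63.0], [721.0, 374.0, 63.0]]Traceback (most recent call last):
  File "<stdin>", line 10, in <module>
ValueError: max() iterable argument is empty
```

```bash
python3 - <<'E'
from h import *
a=cv2.imread("pics/scene0.png");b=cv2.imread("pics/side0.png")
c=cam("scene");d=cam("side")
def pr(t,x): print(t,(x*1000).round(0).tolist())
print(a[221,323],a[221,270],b[278,312],b[278,250])
for n,im,cc,roi,p in(("scene",a,c,(270,180,375,262),(323,221)),("side",b,d,(262,250,362,310),(312,278))):
    x0,y0,x1,y1=roi;g=im[y0:y1,x0:x1].astype(int);r=im[p[1],p[0]].astype(int)
    m=(abs(g-r).max(2)<14).astype(np.uint8);m=cv2.morphologyEx(m,cv2.MORPH_OPEN,np.ones((3,3)))
    k=max(cv2.findContours(m,0,1)[0],key=cv2.contourArea)
    q=cv2.approxPolyDP(k,.06*cv2.arcLength(k,True),True).reshape(-1,2)+[x0,y0]
    pr("mat "+n+str(q.tolist()),plane(cc,q,.002)); pr("c",plane(cc,q,.002).mean(0)[None])
pr("wrench",plane(c,[(231,272),(268,325)],.005))
pr("jar top",plane(c,[(467,327)],.14))
cv2.imwrite("pics/c1.png",np.hstack([cv2.resize(a[90:210,160:335],None,fx=4,fy=4,interpolation=2)]))
u=lambda i:cv2.resize(i,(400,300),interpolation=2)
cv2.imwrite("pics/c2.png",np.vstack([np.hstack([u(a[300:360,365:445]),u(b[190:250,220:300])]),np.hstack([u(b[315:435,280:440]),u(b[270:360,400:520])])]))
E
```

```text
[71 69 70] [138 137 131] [48 46 46] [133 132 123]
mat scene[[332, 187], [281, 212], [312, 255], [365, 227]] [[496.0, -91.0, 2.0], [621.0, -92.0, 2.0], [623.0, 31.0, 2.0], [497.0, 33.0, 2.0]]
c [[559.0, -30.0, 2.0]]
mat side[[353, 282], [324, 256], [273, 272], [297, 303]] [[620.0, -89.0, 2.0], [617.0, 27.0, 2.0], [496.0, 26.0, 2.0], [493.0, -94.0, 2.0]]
c [[557.0, -32.0, 2.0]]
wrench [[774.0, -19.0, 5.0], [768.0, 115.0, 5.0]]
jar top [[538.0, 342.0, 140.0]]
```

View pics/c1.png

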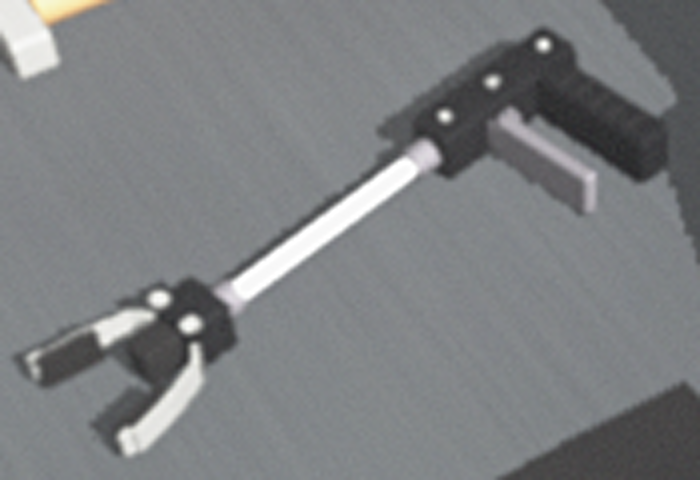

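View pics/c2.png

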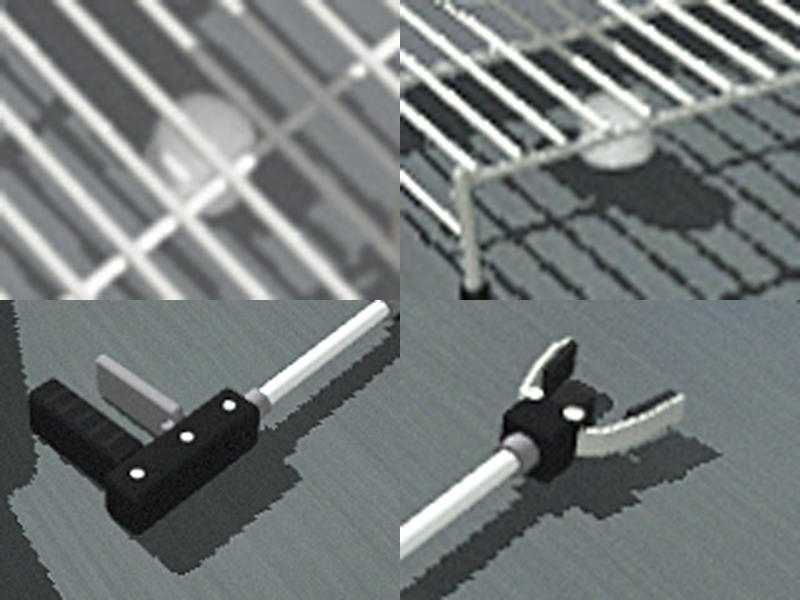

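c1 and c2 show the reacher's barrel dots, with the hinge dots at about (159,299) and (190,324) in the crop. The handle lies on the reacher's left (+y). The cap silhouette is centred at about scene (405,330) and side (262.8,215.6).

```bash
python3 - <<'E'
from h import *
c=cam("scene");d=cam("side")
def pr(t,x): print(t,(np.asarray(x)*1000).round(1).tolist())
def tri(p,q):
    o1,v1=ray(c,[p]);o2,v2=ray(d,[q]);v1=v1[0]/np.linalg.norm(v1);v2=v2[0]/np.linalg.norm(v2)
    s=np.linalg.lstsq(np.c_[v1,-v2],o2-o1,rcond=None)[0];A=o1+v1*s[0];B=o2+v2*s[1];return (A+B)/2,np.linalg.norm(A-B)
S=lambda x,y:(x/4-.375+160,y/4-.375+90)
r,e=tri((405,330.2),(262.8,215.6));pr("cap",r);pr("gap",e)
pr("cap planes",[plane(c,[(405,330.2)],.014)[0],plane(d,[(262.8,215.6)],.014)[0]])
# c2 lower: left offset (280,315) scale 2.5; right offset (400,270) scale 3.333
L=lambda x,y:((x)/2.5-.3+280,(y-300)/2.5-.3+315)
R=lambda x,y:((x-400)/3.333-.35+400,(y-300)/3.333-.35+270)
P=[]
for n,p,q in(("b1",S(543,45),L(137,473)),("b2",S(492,81),L(186,436)),("b3",S(445,116),L(229,405)),("h+",S(190,324),R(536,393)),("h-",S(159,299),R(574,413))):
    r,e=tri(p,q);pr(n,np.r_[r,e]);P.append(r)
P=np.array(P);
D=np.array([plane(c,[S(*t)],.034)[0] for t in((543,45),(492,81),(445,116),(190,324),(159,299))]);pr("scene z34",D)
D2=np.array([plane(d,[t],.034)[0] for t in(L(137,473),L(186,436),L(229,405),R(536,393),R(574,413))]);pr("side z34",D2)
for Q in (D,D2,(D+D2)/2):
    H=(Q[3]+Q[4])/2;B=Q[:3].mean(0);u=(H-B)[:2];u/=np.linalg.norm(u);yv=np.array([-u[1],u[0]])
    O=H[:2]-.25*u+.052*yv
    print("yaw",np.degrees(np.arctan2(u[1],u[0])).round(2),"O",(O*1e3).round(1),"mouth",((O+.3*u-.052*yv)*1e3).round(1),
      "local",[((p[:2]-O)@np.c_[u,yv]*1e3).round(1).tolist() for p in Q])
    M=plane(c,[S(665,130)],.034)[0];print(((M[:2]-O)@np.c_[u,yv]*1e3).round(1))
    for t in((590,180),(35,365),(125,440)):print(t,((plane(c,[S(*t)],.03)[0][:2]-O)@np.c_[u,yv]*1e3).round(1))
E
```

```text
cap [570.4, 257.7, 10.4]
gap 1.0
cap planes [[572.2, 258.5, 14.0], [567.6, 251.5, 14.0]]
b1 [439.1, -332.4, 34.0, 1.8]
b2 [479.4, -321.8, 34.4, 2.3]
b3 [516.4, -312.1, 33.9, 1.8]
h+ [707.2, -249.2, 34.3, 0.7]
h- [713.2, -273.7, 34.6, 1.4]
scene z34 [[439.8, -332.9, 34.0], [480.2, -322.8, 34.0], [517.1, -312.5, 34.0], [707.4, -249.7, 34.0], [713.6, -274.8, 34.0]]
side z34 [[438.3, -332.0, 34.0], [478.6, -320.9, 34.0], [515.5, -311.8, 34.0], [707.1, -248.8, 34.0], [713.0, -273.0, 34.0]]
yaw 14.65 O [ 455.5 -275.2] mouth [ 758.9 -249.6] local [[-29.8, -51.9], [11.9, -52.4], [50.2, -51.7], [250.2, -39.1], [249.8, -64.9]]
[-25.6  48.5]
(590, 180) [28.7 41.5]
(35, 365) [321.7 -80.9]
(125, 440) [321.7  -6.9]
yaw 14.62 O [ 455.  -273.7] mouth [ 758.4 -248.3] local [[-30.9, -52.2], [10.9, -51.7], [49.0, -52.1], [250.2, -39.6], [249.8, -64.4]]
[-25.5  46.9]
(590, 180) [28.7 39.9]
(35, 365) [321.8 -82.3]
(125, 440) [321.7  -8.3]
yaw 14.63 O [ 455.2 -274.4] mouth [ 758.6 -249. ] local [[-30.3, -52.1], [11.4, -52.0], [49.6, -51.9], [250.2, -39.3], [249.8, -64.7]]
[-25.6  47.7]
(590, 180) [28.7 40.7]
(35, 365) [321.8 -81.6]
(125, 440) [321.7  -7.6]
```

Barrel and hinge points agree with the given geometry to within 1 mm: origin (455, -274), yaw 14.6°. The cap is about 80 mm behind the shelf's front edge. Next I'll plan the first move.

```bash
cat >> h.py <<'E'
def rel(P,yaw=None,st=None):
    """tool-frame shift (mm), turn (deg) to reach TCP P (m) pointing down with tool y at yaw"""
    from scipy.spatial.transform import Rotation as Ro
    st=st or bot.read_state();R=np.array(st["tcp_rot"]);p=np.array(st["position"])
    w=np.zeros(3)
    if yaw is not None:
        a=np.radians(yaw);y=np.array([np.cos(a),np.sin(a),0]);z=np.array([0,0,-1.]);T=np.c_[np.cross(y,z),y,z]
        w=Ro.from_matrix(R.T@T).as_rotvec(degrees=True)
    return (R.T@(np.array(P)-p)*1e3).round(1).tolist(),w.round(2).tolist()
E
python3 - <<'E'
from h import *
c=cam("scene");O=np.array([.4552,-.2744]);a=np.radians(14.63);u=np.array([np.cos(a),np.sin(a)]);yv=np.array([-u[1],u[0]])
S=lambda x,y:(x/4-.375+160,y/4-.375+90)
for t in((25,355),(45,350),(95,335),(100,345),(45,380),(120,430),(145,440),(180,375),(205,375)):
    print(t,[((plane(c,[S(*t)],z)[0][:2]-O)@np.c_[u,yv]*1e3).round(1).tolist() for z in(.026,.004)])
G=O-.010*yv;print("grip",G)
print(rel([.52,.15,.222],40)); print("2nd",rel([G[0],G[1],.10],14.63))
E
```

```text
(25, 355) [[319.7, -94.5], [311.7, -113.6]]
(45, 350) [[310.3, -89.4], [302.1, -108.3]]
(95, 335) [[285.8, -77.9], [277.0, -96.6]]
(100, 345) [[288.4, -70.5], [279.7, -88.9]]
(45, 380) [[323.2, -73.0], [315.3, -91.5]]
(120, 430) [[317.9, -17.7], [309.8, -34.8]]
(145, 440) [[313.3, -3.1], [305.2, -19.8]]
(180, 375) [[273.2, -23.1], [264.0, -40.3]]
(205, 375) [[264.3, -13.3], [254.9, -30.3]]
grip [ 0.45772576 -0.28407577]
([-415.2, -277.2, 0.1], [-0.09, 0.01, 26.18])
2nd ([-533.6, -699.2, 122.8], [-0.09, 0.03, 51.55])
```

```bash
python3 -m jog '[[[-415,-277,0],[0,0,26],0],[[-415,-277,0],[0,0,26],0],[[-415,-277,0],[0,0,26],0],[[-415,-277,0],[0,0,26],0],[[-415,-277,0],[0,0,26],0],[[-415,-277,0],[0,0,26],0],[[-415,-277,0],[0,0,26],0],[[-415,-277,0],[0,0,26],0],[[-415,-277,0],[0,0,26],0],[[-415,-277,0],[0,0,26],0],[[-415,-277,0],[0,0,26],0],[[-415,-277,0],[0,0,26],0]]'; python3 - <<'E'
from h import *
print(rel([.4577,-.2841,.10],14.63))
E
```

```text
time_s: 1.15
position: [0.5208, 0.1487, 0.2224]
tcp_rot: [[-0.645, 0.764, -0.0], [0.764, 0.645, 0.0], [0.0, -0.0, -1.0]]
force: [0.5, 0.5, 0.0]
opening: 1.002
([-290.1, -327.3, 122.4], [-0.02, -0.01, 25.53])
```

```bash
python3 -m jog '[[[-290,-327,60],[0,0,25.5],0],[[-290,-327,60],[0,0,25.5],0],[[-290,-327,60],[0,0,25.5],0],[[-290,-327,60],[0,0,25.5],0],[[-290,-327,122],[0,0,25.5],0],[[-290,-327,122],[0,0,25.5],0],[[-290,-327,122],[0,0,25.5],0],[[-290,-327,122],[0,0,25.5],0],[[-290,-327,122],[0,0,25.5],0],[[-290,-327,122],[0,0,25.5],0],[[-290,-327,122],[0,0,25.5],0],[[-290,-327,122],[0,0,25.5],0]]'; python3 - <<'E'
from h import *
print(rel([.4577,-.2841,.005],14.63))
O=np.array([.4552,-.2744]);a=np.radians(14.63);u=np.array([np.cos(a),np.sin(a)]);yv=np.array([-u[1],u[0]])
im=snap("wrist","w1.png")[:,:,::-1].copy();c=cam("wrist")
P=[np.r_[O+x*u+y*yv,z] for x,y,z in((-32,47,34),(-8,47,34),(32,41,32),(22,41,32),(-45,-67,34),(65,-67,34),(65,-37,34))] if 0 else [np.r_[O+x/1e3*u+y/1e3*yv,z/1e3] for x,y,z in((-32,47,34),(-8,47,34),(32,41,32),(22,41,32),(-30,-52,34),(12,-52,34),(50,-52,34))]
for q in proj(c,P): cv2.circle(im,tuple(int(v) for v in q.round()),3,(0,0,255),-1)
cv2.imwrite("pics/w1.png",im)
E
```

```text
time_s: 2.15
position: [0.4569, -0.289, 0.0984]
tcp_rot: [[-0.248, 0.969, 0.001], [0.969, 0.248, -0.003], [-0.003, -0.0, -1.0]]
force: [0.0, 0.0, -0.2]
opening: 1.003
([4.8, 2.0, 93.4], [-0.01, 0.18, -0.3])
```

View pics/w1.png

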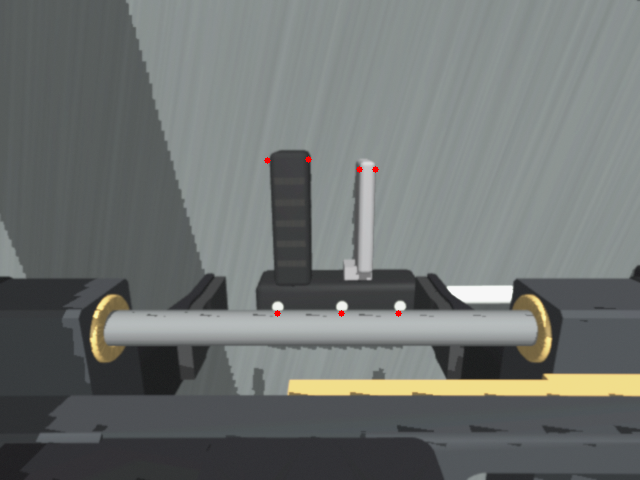

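The projected model points fall within about 2–3 px of the handle, trigger and dots, and the fingers straddle them. I'll descend next.

```bash
python3 -m jog '[[[0,0,30],[0,0,0],0],[[0,0,60],[0,0,0],0],[[0,0,80],[0,0,0],0],[[0,0,90],[0,0,0],0],[[0,0,94],[0,0,0],0],[[0,0,94],[0,0,0],0],[[0,0,94],[0,0,0],0],[[0,0,94],[0,0,0],0]]'; python3 - <<'E'
from h import *
print(rel([.4577,-.2841,.005],14.63))
E
```

```text
time_s: 2.87
position: [0.4583, -0.2822, 0.0078]
tcp_rot: [[-0.254, 0.967, 0.002], [0.967, 0.254, -0.002], [-0.002, 0.001, -1.0]]
force: [0.6, 0.4, -0.1]
opening: 1.001
([-1.7, -1.1, 2.8], [0.08, 0.12, 0.07])
```

```bash
python3 -m jog '[[[-1.5,-1,2],[0,0,0],0],[[-1.5,-1,2],[0,0,0],0.1],[[-1.5,-1,2],[0,0,0],0.2],[[-1.5,-1,2],[0,0,0],0.25],[[-1.5,-1,2],[0,0,0],0.27],[[-1.5,-1,2],[0,0,0],0.29],[[-1.5,-1,2],[0,0,0],0.29],[[-1.5,-1,2],[0,0,0],0.29],[[-1.5,-1,2],[0,0,0],0.29]]'; for i in 1; do python3 -m jog '[[[0,0,0],[0,0,0],0.31],[[0,0,0],[0,0,0],0.31],[[0,0,0],[0,0,0],0.31],[[0,0,0],[0,0,0],0.31]]'; done
```

```text
time_s: 3.62
position: [0.4565, -0.2837, 0.0046]
tcp_rot: [[-0.253, 0.967, -0.0], [0.967, 0.253, 0.0], [0.0, -0.0, -1.0]]
force: [-1.8, -0.7, 1.3]
opening: 0.717
time_s: 3.95
position: [0.4566, -0.2835, 0.0046]
tcp_rot: [[-0.253, 0.967, -0.0], [0.967, 0.253, 0.0], [0.0, -0.0, -1.0]]
force: [-2.7, -0.6, 2.3]
opening: 0.694
```

```bash
python3 -m jog '[[[0,0,-3],[0,0,0],0.31],[[0,0,-9],[0,0,0],0.31],[[0,0,-18],[0,0,0],0.31],[[0,0,-30],[0,0,0],0.31],[[0,0,-42],[0,0,0],0.31],[[0,0,-52],[0,0,0],0.31],[[0,0,-56],[0,0,0],0.31],[[0,0,-56],[0,0,0],0.31],[[0,0,-56],[0,0,0],0.31]]'; python3 - <<'E'
from h import *
s=bot.read_state();print(s["force"],s["moment"]);print(rel([.572,-.2178,.06],95.4))
d=snap("side","s2.png");c=cam("side")
cv2.imwrite("pics/s2.png",d[200:420,260:540,::-1].repeat(2,0).repeat(2,1))
E
```

```text
time_s: 4.7
position: [0.4568, -0.2834, 0.0608]
tcp_rot: [[-0.254, 0.967, 0.0], [0.967, 0.254, -0.0], [-0.0, 0.0, -1.0]]
force: [-1.1, -0.0, -3.6]
opening: 0.694
[-1.06465633 -0.01432491 -3.57864888] [-0.09478616  0.41967929 -0.01529353]
([34.3, 128.0, 0.8], [-0.0, 0.02, -80.71])
```

View pics/s2.png

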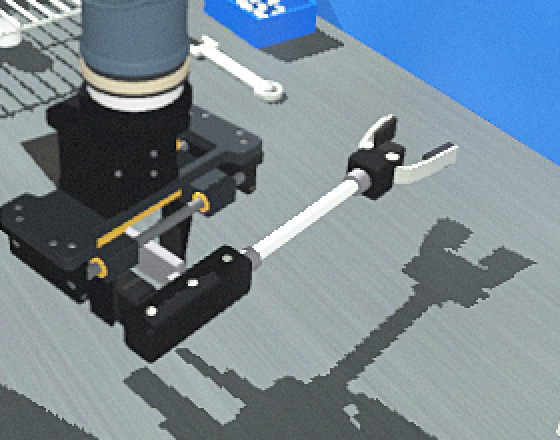

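```bash
python3 -m jog '[[[1,2,0],[0,0,-1.5],0.31],[[3,8,0],[0,0,-5],0.31],[[5,16,0],[0,0,-10],0.31],[[8,26,0],[0,0,-16],0.31],[[11,37,0],[0,0,-22.5],0.31],[[14,48,0],[0,0,-29],0.31],[[17,58,0],[0,0,-35.5],0.31],[[20,69,0],[0,0,-42],0.31],[[22,79,0],[0,0,-48],0.31],[[24,88,0],[0,0,-53],0.31],[[26,94,0],[0,0,-56.5],0.31],[[26,96,0],[0,0,-58],0.31]]'; python3 - <<'E'
from h import *
print(rel([.572,-.2178,.06],95.4))
E
```

```text
time_s: 5.75
position: [0.5438, -0.2332, 0.0598]
tcp_rot: [[-0.956, 0.294, -0.0], [0.294, 0.956, 0.0], [0.0, 0.0, -1.0]]
force: [-0.6, -0.5, -3.9]
opening: 0.692
([-22.4, 23.0, -0.2], [0.01, -0.01, -22.47])
```

```bash
python3 -m jog '[[[-2,2,2],[0,0,-2],0.31],[[-6,6,6],[0,0,-6],0.31],[[-11,11,12],[0,0,-11],0.31],[[-16,16,20],[0,0,-16.5],0.31],[[-20,21,27],[0,0,-20.5],0.31],[[-22.4,23,30],[0,0,-22.5],0.31],[[-22.4,23,30],[0,0,-22.5],0.31],[[-22.4,23,30],[0,0,-22.5],0.31],[[-22.4,23,30],[0,0,-22.5],0.31]]'; python3 - <<'E'
from h import *
a=snap("scene","a3.png");b=snap("side","b3.png")
s=bot.read_state();print(s["position"],s["force"],s["moment"])
c=cam("scene")
G=np.array(s["position"])[:2];an=np.arctan2(s["tcp_rot"][1][1],s["tcp_rot"][0][1]);u=np.array([np.cos(an),np.sin(an)]);yv=np.array([-u[1],u[0]])
O=G+.002*u+.009*yv;M=O+.3*u-.052*yv
q=proj(c,[[*M,.04]])[0];print(q,np.degrees(an))
x,y=(q-[95,75]).astype(int);print(x,y)
cv2.imwrite("pics/a3c.png",cv2.resize(a[y:y+150,x:x+200,::-1],(800,600),interpolation=2))
E
```

```text
time_s: 6.5
position: [0.5711, -0.219, 0.0305]
tcp_rot: [[-0.996, -0.089, -0.0], [-0.089, 0.996, -0.0], [0.0, -0.0, -1.0]]
force: [0.2, 0.1, -2.7]
opening: 0.695
[ 0.57126724 -0.21912555  0.03080772] [ 0.19043989  0.60294006 -4.07862421] [-0.24336054  0.06147466  0.00984721]
[343.35339685 256.13631438] 95.12562625245164
248 181
```

View pics/a3c.png

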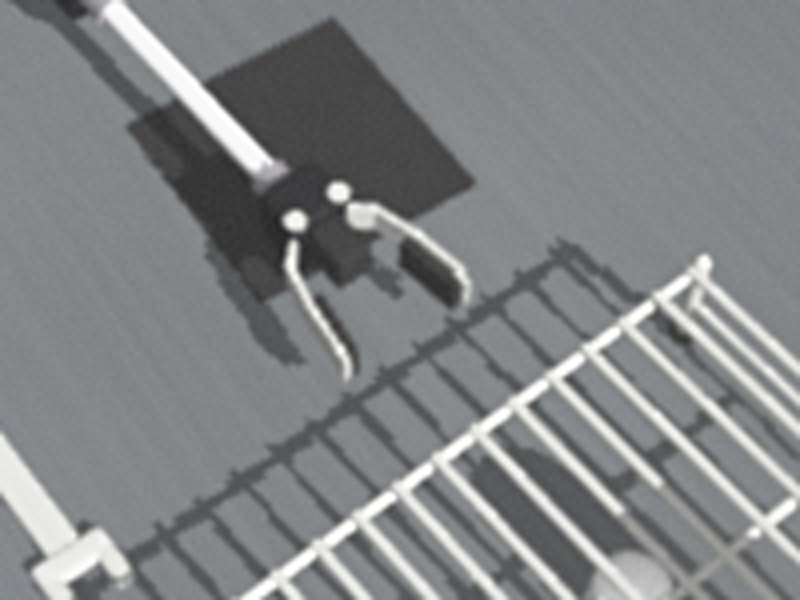

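The crop shows the open jaws in front of the shelf: hinge dots at (295,220) and (339,191), pads around (335,325) and (430,275). The cap is at about (630,580). Next I'll measure the gap and the alignment.

```bash
python3 - <<'E'
from h import *
c=cam("scene");s=bot.read_state()
S=lambda x,y:(x/4-.375+248,y/4-.375+181)
d=[plane(c,[S(*t)],.06)[0] for t in((295,220),(339,191))]
# check against b3 side image: expected dot location
print("hinge",np.round(d,4).tolist(),"mid",((d[0]+d[1])/2).round(4), "expected side px",proj(cam("side"),d).round(1).tolist())
G=np.array(s["position"])[:2];an=np.radians(95.13);u=np.array([np.cos(an),np.sin(an)]);yv=np.array([-u[1],u[0]])
O=G+.002*u+.009*yv
print("hinge local (pred O)",[((p[:2]-O)@np.c_[u,yv]*1e3).round(1).tolist() for p in d])
for n,t in(("Lpad base",(318,298)),("Lpad mid",(338,322)),("Lpad tip",(356,345)),("Rpad base",(404,243)),("Rpad mid",(430,262)),("Rpad tip",(462,290)),("Rtip outer",(468,275)),("Ltip",(348,378))):
    print(n,[((plane(c,[S(*t)],z)[0][:2]-O)@np.c_[u,yv]*1e3).round(1).tolist() for z in(.052,)])
b=cv2.imread("pics/b3.png");e=proj(cam("side"),d).mean(0).astype(int)
x,y=e-[50,40];print(x,y)
cv2.imwrite("pics/b3c.png",cv2.resize(b[y:y+90,x:x+120],(800,600),interpolation=2))
E
```

```text
hinge [[0.6038, 0.0359, 0.06], [0.5775, 0.0332, 0.06]] mid [0.5906 0.0346 0.06  ] expected side px [[315.9, 232.6], [305.4, 236.3]]
hinge local (pred O) [[249.1, -64.2], [248.8, -37.8]]
Lpad base [[285.5, -79.2]]
Lpad mid [[301.3, -79.9]]
Lpad tip [[315.9, -81.1]]
Rpad base [[286.4, -28.7]]
Rpad mid [[302.1, -25.9]]
Rpad tip [[323.0, -24.2]]
Rtip outer [[318.4, -16.7]]
Ltip [[327.1, -94.7]]
260 194
```

View pics/b3c.png

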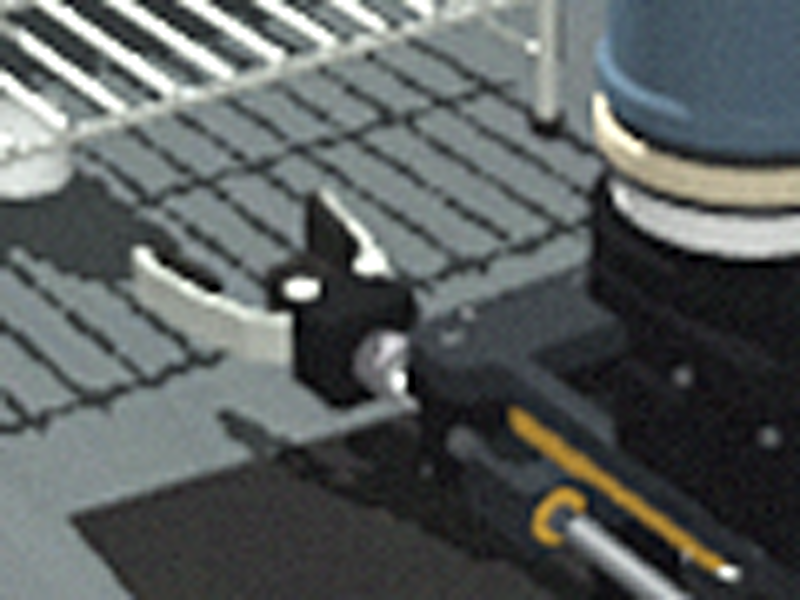

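The reacher hangs level, with the hinge height within 1–2 mm of expected. The free gap is 54 mm at about 3.6 mm of travel and is centred. I'll calibrate gap against travel in free air before inserting.

```bash
cat >> h.py <<'E'
def cal(tag,n=6):
    o=[];f=[];
    for i in range(n):
        im=vision.capture("scene");s=bot.read_state();o.append(s["opening"]);f.append(np.r_[s["force"],s["moment"]])
    cv2.imwrite(f"pics/{tag}.png",im[:,:,::-1])
    print(tag,"open %.4f±%.4f"%(np.mean(o),np.std(o)),"mm %.2f"%(np.mean(o)*87),np.mean(f,0).round(2),s["position"].round(4))
E
python3 -c "
from h import *
cal('k31')"
python3 -m jog '[[[0,0,0],[0,0,0],0.33],[[0,0,0],[0,0,0],0.35],[[0,0,0],[0,0,0],0.37],[[0,0,0],[0,0,0],0.37],[[0,0,0],[0,0,0],0.37]]'
python3 -c "
from h import *
cal('k37')"
python3 -m jog '[[[0,0,0],[0,0,0],0.38],[[0,0,0],[0,0,0],0.4],[[0,0,0],[0,0,0],0.41],[[0,0,0],[0,0,0],0.41],[[0,0,0],[0,0,0],0.41]]'
python3 -c "
from h import *
cal('k41')"
python3 -m jog '[[[0,0,0],[0,0,0],0.42],[[0,0,0],[0,0,0],0.44],[[0,0,0],[0,0,0],0.45],[[0,0,0],[0,0,0],0.45],[[0,0,0],[0,0,0],0.45]]'
python3 -c "
from h import *
cal('k45')
u=lambda n:cv2.resize(cv2.imread('pics/%s.png'%n)[220:285,305:375],(400,300),interpolation=2)
cv2.imwrite('pics/k.png',np.vstack([np.hstack([u('k31'),u('k37')]),np.hstack([u('k41'),u('k45')])]))"
```

```text
k31 open 0.6945±0.0016 mm 60.42 [-0.05 -0.06 -3.67 -0.3   0.06  0.01] [ 0.5714 -0.2189  0.0308]
time_s: 7.32
position: [0.5713, -0.2188, 0.0305]
tcp_rot: [[-0.996, -0.09, -0.0], [-0.09, 0.996, -0.0], [0.0, -0.0, -1.0]]
force: [0.6, -0.9, -3.6]
opening: 0.64
k37 open 0.6348±0.0012 mm 55.22 [ 0.16 -0.07 -3.61 -0.29  0.04  0.01] [ 0.5713 -0.2188  0.0305]
time_s: 8.03
position: [0.5714, -0.2187, 0.0306]
tcp_rot: [[-0.996, -0.09, 0.0], [-0.09, 0.996, 0.0], [-0.0, 0.0, -1.0]]
force: [0.2, -0.2, -3.7]
opening: 0.597
k41 open 0.5945±0.0024 mm 51.72 [ 0.08 -0.38 -3.45 -0.3   0.05 -0.  ] [ 0.5713 -0.2188  0.0305]
time_s: 8.75
position: [0.5713, -0.2188, 0.0305]
tcp_rot: [[-0.996, -0.09, -0.0], [-0.09, 0.996, 0.0], [0.0, 0.0, -1.0]]
force: [0.2, -0.0, -3.7]
opening: 0.557
k45 open 0.5549±0.0016 mm 48.27 [ 0.12 -0.07 -3.47 -0.33  0.02 -0.02] [ 0.5714 -0.2187  0.0306]
```

View pics/k.png

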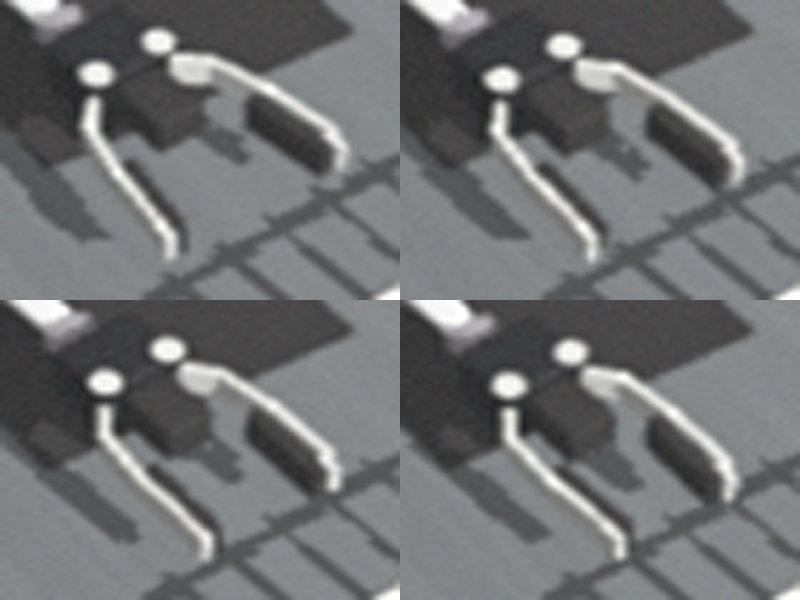

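```bash
python3 - <<'E'
from h import *
c=cam("scene");an=np.radians(95.13);u=np.array([np.cos(an),np.sin(an)]);yv=np.array([-u[1],u[0]])
S=lambda x,y:(x/400*70-.4+305,y/300*65-.4+220)
H={31:((96,74),(158,42),(172,235),(340,140)),37:((102,80),(164,47),(192,235),(337,152)),41:((105,82),(168,50),(208,240),(333,158)),45:((109,86),(170,52),(222,242),(330,165))}
# inner pad top edges at mid pad: L (dark/gray boundary), R (white/dark boundary)
I={31:((150,178),(285,110)),37:((575-400,200),(690-400,123)),41:((183,208),(285,425-300)),45:((595-400,505-300),(690-400,435-300))}
for k in H:
    h=plane(c,[S(*t) for t in H[k][:2]],.06);m=h.mean(0)[:2]
    f=lambda t,z:((plane(c,[S(*t)],z)[0][:2]-m)@np.c_[u,yv]*1e3).round(1)
    L,R=f(H[k][2],.052),f(H[k][3],.052);print(k,(m*1e3).round(1),"tips",L,R,"outer gap",R[1]-L[1],"mid",(R[1]+L[1])/2,"pads",f(I[k][0],.052),f(I[k][1],.052))
E
```

```text
31 [590.9  34.8] tips [ 70.5 -37.3] [69.6 33. ] outer gap 70.3 mid -2.1499999999999986 pads [ 45.7 -26.5] [47.5 28.2]
37 [590.8  38.2] tips [ 71.1 -32.2] [70.  28.7] outer gap 60.900000000000006 mid -1.7500000000000018 pads [ 55.3 -26.5] [50.  25.6]
41 [590.5  39.8] tips [ 74.3 -29.8] [69.7 25.7] outer gap 55.5 mid -2.0500000000000007 pads [ 58.1 -26.9] [48.1 23.6]
45 [590.4  41.6] tips [ 75.9 -26.8] [69.8 23. ] outer gap 49.8 mid -1.9000000000000004 pads [ 57.6 -22.9] [51.  21.9]
```

```bash
python3 -m jog '[[[0,5,3],[0,0,0],0.31],[[1,15,8],[0,0,0],0.31],[[1,30,14],[0,0,0],0.31],[[2,47,19],[0,0,0],0.31],[[2.5,60,20],[0,0,0],0.31],[[2.5,66,20],[0,0,0],0.31],[[2.5,68,20],[0,0,0],0.31],[[2.5,68,20],[0,0,0],0.31]]'
python3 - <<'E'
from h import *
cal("m1",4)
E
python3 -m jog '[[[0,3,0],[0,0,0],0.31],[[0,10,0],[0,0,0],0.31],[[0,20,0],[0,0,0],0.31],[[0,32,0],[0,0,0],0.31],[[0,44,0],[0,0,0],0.31],[[0,56,0],[0,0,0],0.31],[[0,67,0],[0,0,0],0.31],[[0,77,0],[0,0,0],0.31],[[0,85,0],[0,0,0],0.31],[[0,91,0],[0,0,0],0.31],[[0,94,0],[0,0,0],0.31],[[0,94,0],[0,0,0],0.31]]'
python3 - <<'E'
from h import *
cal("m2",12)
a=cv2.imread("pics/m2.png");b=vision.capture("side")[:,:,::-1]
u=lambda i:cv2.resize(i,(400,400),interpolation=2)
cv2.imwrite("pics/m2c.png",np.hstack([u(a[285:365,350:430]),u(b[175:255,230:310])]))
E
```

```text
time_s: 9.72
position: [0.563, -0.1503, 0.0107]
tcp_rot: [[-0.996, -0.092, 0.0], [-0.092, 0.996, -0.0], [-0.0, -0.0, -1.0]]
force: [0.1, -0.2, -2.9]
opening: 0.687
m1 open 0.6933±0.0025 mm 60.32 [ 0.2  -0.26 -3.5  -0.3   0.05 -0.02] [ 0.5634 -0.1521  0.0109]
time_s: 10.92
position: [0.5541, -0.0569, 0.0105]
tcp_rot: [[-0.996, -0.091, -0.0], [-0.091, 0.996, 0.0], [0.0, 0.0, -1.0]]
force: [-0.1, -0.1, -3.8]
opening: 0.694
m2 open 0.6936±0.0017 mm 60.35 [ 0.06 -0.03 -3.44 -0.3   0.04  0.  ] [ 0.5542 -0.0578  0.0106]
```

View pics/m2c.png

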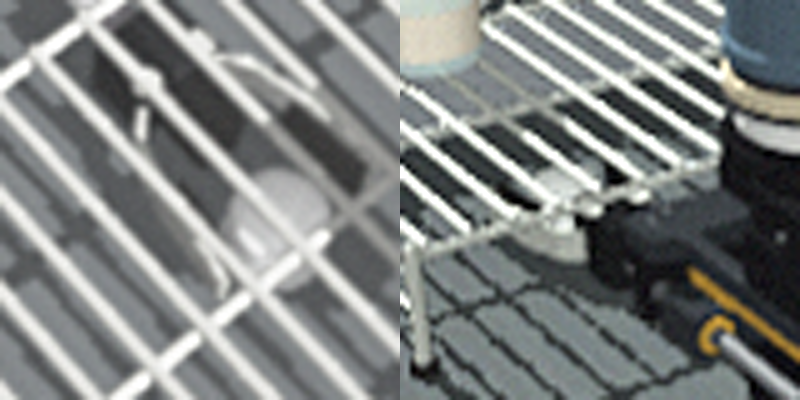

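```bash
python3 - <<'E'
from h import *
c=cam("scene");an=np.radians(95.2);u=np.array([np.cos(an),np.sin(an)]);yv=np.array([-u[1],u[0]])
S=lambda x,y:(x/5-.4+350,y/5-.4+285)
m=plane(c,[S(147,82),S(203,42)],.039).mean(0)[:2];print("hinge mid",m)
for n,t,z in(("cap sil",(277,228),.014),("Ltip",(222,280),.031),("Rtip",(375,178),.031),("Rpad base",(290,108),.031)):
    print(n,((plane(c,[S(*t)],z)[0][:2]-m)@np.c_[u,yv]*1e3).round(1))
E
```

```text
hinge mid [0.57300716 0.19556218]
cap sil [62.8 -4.9]
Ltip [ 69.6 -39.6]
Rtip [74.3 28. ]
Rpad base [36.1 23.2]
```

```bash
python3 -m jog '[[[-1,2,0],[0,0,0],0.34],[[-2.5,4,0],[0,0,0],0.37],[[-2.5,4,0],[0,0,0],0.4],[[-2.5,4,0],[0,0,0],0.42],[[-2.5,4,0],[0,0,0],0.44],[[-2.5,4,0],[0,0,0],0.44],[[-2.5,4,0],[0,0,0],0.44]]'
python3 -c "
from h import *
cal('n44',10)"
python3 -m jog '[[[0,0,-1],[0,0,0],0.44],[[0,0,-3],[0,0,0],0.44],[[0,0,-3],[0,0,0],0.44],[[0,0,-3],[0,0,0],0.44]]'
python3 -c "
from h import *
cal('n44u',10)"
```

```text
time_s: 12.15
position: [0.5564, -0.0535, 0.0105]
tcp_rot: [[-0.996, -0.09, -0.0], [-0.09, 0.996, -0.0], [0.0, -0.0, -1.0]]
force: [0.3, -0.1, -3.1]
opening: 0.571
n44 open 0.5677±0.0026 mm 49.39 [ 0.3  -0.16 -3.36 -0.29  0.04  0.01] [ 0.5564 -0.0535  0.0106]
time_s: 12.98
position: [0.5565, -0.0535, 0.0137]
tcp_rot: [[-0.996, -0.09, 0.0], [-0.09, 0.996, -0.0], [-0.0, -0.0, -1.0]]
force: [0.5, 0.1, -4.3]
opening: 0.569
n44u open 0.5651±0.0026 mm 49.16 [ 0.36 -0.14 -3.94 -0.42  0.06  0.01] [ 0.5563 -0.0535  0.0135]
```

```bash
python3 -m jog '[[[0,0,2],[0,0,0],0.44],[[0,0,3],[0,0,0],0.43],[[0,0,3],[0,0,0],0.42],[[0,0,3],[0,0,0],0.42],[[0,0,3],[0,0,0],0.42]]'
python3 -c "
from h import *
cal('n42',10)"
python3 -m jog '[[[0,0,-1],[0,0,0],0.42],[[0,0,-3],[0,0,0],0.42],[[0,0,-3],[0,0,0],0.42],[[0,0,-3],[0,0,0],0.42]]'
python3 -c "
from h import *
cal('n42u',10)"
```

```text
time_s: 13.9
position: [0.5563, -0.0534, 0.0105]
tcp_rot: [[-0.996, -0.09, -0.0], [-0.09, 0.996, 0.0], [0.0, 0.0, -1.0]]
force: [0.4, -0.1, -3.2]
opening: 0.586
n42 open 0.5835±0.0022 mm 50.77 [-0.06  0.18 -3.41 -0.29  0.04  0.03] [ 0.5564 -0.0535  0.0106]
time_s: 14.73
position: [0.5565, -0.0535, 0.0138]
tcp_rot: [[-0.996, -0.09, 0.0], [-0.09, 0.996, -0.0], [-0.0, -0.0, -1.0]]
force: [-0.7, -0.2, -3.2]
opening: 0.587
n42u open 0.5857±0.0023 mm 50.96 [-0.07 -0.26 -3.53 -0.3   0.06  0.01] [ 0.5564 -0.0534  0.0135]
```

```bash
python3 -m jog '[[[0,0,2],[0,0,0],0.42],[[0,0,3],[0,0,0],0.42],[[0,0,3],[0,0,0],0.43],[[0,0,3],[0,0,0],0.43],[[0,0,3],[0,0,0],0.43],[[0,0,1],[0,0,0],0.43],[[0,0,0],[0,0,0],0.43],[[0,0,0],[0,0,0],0.43],[[0,0,0],[0,0,0],0.43]]'
python3 -c "
from h import *
cal('n43u',10)"
```

```text
time_s: 15.98
position: [0.5565, -0.0535, 0.0137]
tcp_rot: [[-0.996, -0.09, 0.0], [-0.09, 0.996, -0.0], [-0.0, -0.0, -1.0]]
force: [0.3, -0.4, -4.2]
opening: 0.574
n43u open 0.5745±0.0018 mm 49.98 [-0.32  0.18 -3.72 -0.42  0.06  0.01] [ 0.5564 -0.0534  0.0135]
```

Touch lies between 13.1 mm travel (not held) and 14.0 mm (held; moment −0.30 to −0.42 Nm). I'll squeeze to about 16.1 mm and lift a little more.

```bash
python3 -m jog '[[[0,0,0],[0,0,0],0.435],[[0,0,0],[0,0,0],0.44],[[0,0,0],[0,0,0],0.445],[[0,0,0],[0,0,0],0.45],[[0,0,0],[0,0,0],0.455],[[0,0,0],[0,0,0],0.455],[[0,0,0],[0,0,0],0.455],[[0,0,-1],[0,0,0],0.455],[[0,0,-3],[0,0,0],0.455],[[0,0,-4],[0,0,0],0.455],[[0,0,-4],[0,0,0],0.455]]'
python3 -c "
from h import *
cal('p455',10)"
python3 -m jog '[[[0,-1,0],[0,0,0],0.455],[[0,-4,0],[0,0,0],0.455],[[0,-10,0],[0,0,0],0.455],[[0,-19,0],[0,0,0],0.455],[[0,-31,0],[0,0,0],0.455],[[0,-45,0],[0,0,0],0.455],[[0,-60,0],[0,0,0],0.455],[[0,-75,0],[0,0,0],0.455],[[0,-90,0],[0,0,0],0.455],[[0,-105,0],[0,0,0],0.455],[[0,-120,0],[0,0,0],0.455],[[0,-135,0],[0,0,0],0.455]]'
```

```text
time_s: 17.4
position: [0.5566, -0.0535, 0.0179]
tcp_rot: [[-0.996, -0.09, 0.001], [-0.09, 0.996, -0.0], [-0.001, -0.0, -1.0]]
force: [-0.6, -0.2, -3.7]
opening: 0.557
p455 open 0.5520±0.0020 mm 48.02 [ 0.05  0.01 -3.91 -0.42  0.06  0.01] [ 0.5563 -0.0534  0.0175]
time_s: 18.9
position: [0.5686, -0.1897, 0.0175]
tcp_rot: [[-0.996, -0.09, 0.0], [-0.09, 0.996, -0.0], [-0.0, -0.0, -1.0]]
force: [1.2, 0.1, -3.6]
opening: 0.551
```

```bash
python3 -m jog '[[[2,-13,0],[0,0,0],0.455],[[5,-28,0],[0,0,0],0.455],[[9,-43,0],[0,0,0],0.455],[[13,-58,0],[0,0,0],0.455],[[17,-73,0],[0,0,0],0.455],[[21,-88,0],[0,0,0],0.455],[[25,-103,0],[0,0,0],0.455],[[29,-118,0],[0,0,0],0.455],[[33,-131,0],[0,0,0],0.455],[[36,-141,0],[0,0,0],0.455],[[38,-148,0],[0,0,0],0.455],[[38,-151,0],[0,0,0],0.455]]'
python3 -m jog '[[[0,0,0],[0,0,0],0.455],[[0,0,0],[0,0,0],0.455],[[0,0,0],[0,0,0],0.455]]'
python3 -c "
from h import *
cal('q1',8)
a=cv2.imread('pics/q1.png');b=vision.capture('side')[:,:,::-1]
u=lambda i:cv2.resize(i,(400,400),interpolation=2)
cv2.imwrite('pics/q1c.png',np.hstack([u(a[170:270,270:370]),u(b[235:335,260:360])]))"
```

```text
time_s: 19.9
position: [0.5439, -0.3431, 0.0175]
tcp_rot: [[-0.996, -0.089, 0.0], [-0.089, 0.996, -0.0], [-0.0, -0.0, -1.0]]
force: [-0.1, 0.2, -4.4]
opening: 0.552
time_s: 20.15
position: [0.5443, -0.3406, 0.0174]
tcp_rot: [[-0.996, -0.091, -0.001], [-0.091, 0.996, 0.001], [0.001, 0.001, -1.0]]
force: [0.8, -0.4, -4.0]
opening: 0.551
q1 open 0.5522±0.0023 mm 48.05 [ 0.45  0.05 -3.59 -0.44  0.06  0.01] [ 0.5444 -0.3415  0.0176]
```

View pics/q1c.png

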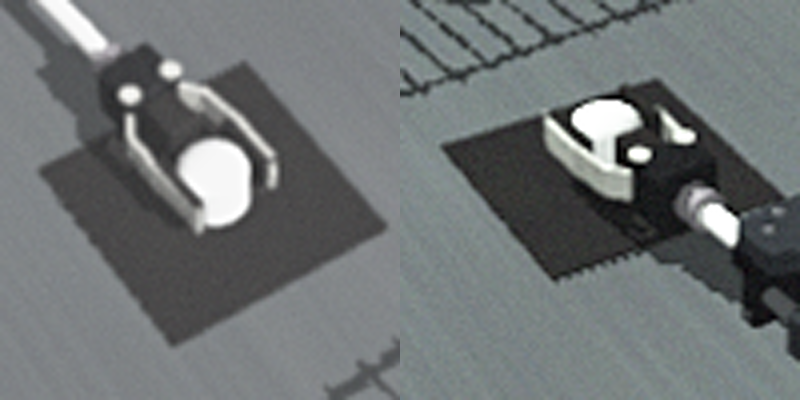

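The cap is held level between the pads, over the mat at scene pixel (324,216). I'll lower it slowly, and check where the hammer is before laying the reacher down.

```bash
python3 -c "
from h import *
c=cam('scene');print(plane(c,[(323.4,215.4)],.022).round(3),plane(c,[(258,57),(163,92),(150,82),(174,104)],.01).round(3))"
python3 -m jog '[[[0,0,0.7],[0,0,0],0.455],[[0,0,1.4],[0,0,0],0.455],[[0,0,2.1],[0,0,0],0.455],[[0,0,2.8],[0,0,0],0.455],[[0,0,3.5],[0,0,0],0.455],[[0,0,4],[0,0,0],0.455],[[0,0,4.4],[0,0,0],0.455],[[0,0,4.4],[0,0,0],0.455],[[0,0,4.4],[0,0,0],0.455]]'
python3 -c "
from h import *
cal('r1',8)"
```

```text
[[ 0.56  -0.025  0.022]] [[ 0.422 -0.553  0.01 ]
 [ 0.682 -0.563  0.01 ]
 [ 0.695 -0.616  0.01 ]
 [ 0.677 -0.508  0.01 ]]
time_s: 21.35
position: [0.5443, -0.3417, 0.0131]
tcp_rot: [[-0.996, -0.09, -0.0], [-0.09, 0.996, 0.0], [0.0, 0.0, -1.0]]
force: [0.3, 0.1, -2.8]
opening: 0.552
r1 open 0.5511±0.0025 mm 47.95 [ 0.05  0.22 -3.92 -0.41  0.05  0.02] [ 0.5443 -0.3417  0.0132]
```

```bash
python3 -m jog '[[[0,0,0.2],[0,0,0],0.455],[[0,0,0.4],[0,0,0],0.455],[[0,0,0.6],[0,0,0],0.455],[[0,0,0.6],[0,0,0],0.455]]'
python3 -c "
from h import *
cal('r2',6)"
python3 -m jog '[[[0,0,0.2],[0,0,0],0.455],[[0,0,0.4],[0,0,0],0.455],[[0,0,0.6],[0,0,0],0.455],[[0,0,0.6],[0,0,0],0.455]]'
python3 -c "
from h import *
cal('r3',6)"
```

```text
time_s: 22.08
position: [0.5443, -0.3417, 0.0125]
tcp_rot: [[-0.996, -0.09, -0.0], [-0.09, 0.996, 0.0], [0.0, 0.0, -1.0]]
force: [0.3, -0.5, -3.2]
opening: 0.551
r2 open 0.5509±0.0023 mm 47.93 [-0.17 -0.38 -3.64 -0.32  0.03 -0.  ] [ 0.5443 -0.3417  0.0126]
time_s: 22.72
position: [0.5443, -0.3417, 0.012]
tcp_rot: [[-0.996, -0.09, -0.0], [-0.09, 0.996, 0.0], [0.0, 0.0, -1.0]]
force: [0.9, -0.8, -2.6]
opening: 0.548
r3 open 0.5508±0.0026 mm 47.92 [ 0.01 -0.63 -2.91 -0.24  0.03  0.02] [ 0.5444 -0.3417  0.012 ]
```

```bash
python3 -m jog '[[[0,0.5,-0.3],[0,0,0],0.445],[[0,1,-0.3],[0,0,0],0.435],[[0,1.5,-0.3],[0,0,0],0.425],[[0,2,-0.3],[0,0,0],0.41],[[0,3,-0.3],[0,0,0],0.39],[[0,4,-0.3],[0,0,0],0.37],[[0,5,-0.3],[0,0,0],0.35],[[0,6,-0.3],[0,0,0],0.33],[[0,7,-0.3],[0,0,0],0.31],[[0,7,-0.3],[0,0,0],0.305],[[0,7,-0.3],[0,0,0],0.305]]'
python3 -c "
from h import *
cal('t1',4)
a=cv2.imread('pics/t1.png');b=vision.capture('side')[:,:,::-1]
u=lambda i:cv2.resize(i,(400,400),interpolation=2)
cv2.imwrite('pics/t1c.png',np.hstack([u(a[170:270,270:370]),u(b[235:335,260:360])]))"
```

```text
time_s: 23.93
position: [0.5437, -0.3346, 0.0123]
tcp_rot: [[-0.996, -0.09, -0.0], [-0.09, 0.996, -0.0], [0.0, -0.0, -1.0]]
force: [1.0, -1.0, -3.7]
opening: 0.7
t1 open 0.6975±0.0017 mm 60.68 [-0.22  0.21 -3.46 -0.3   0.04 -0.02] [ 0.5437 -0.3348  0.0123]
```

View pics/t1c.png

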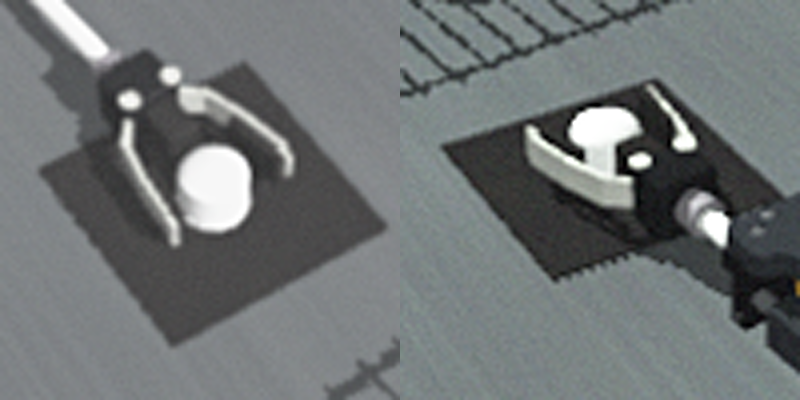

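The cap stands upright on the mat with both pads clear of it. I'll withdraw straight back and lay the reacher down.

```bash
python3 -m jog '[[[0,-1,0],[0,0,0],0.305],[[0,-4,0],[0,0,0],0.305],[[0,-10,0],[0,0,0],0.305],[[0,-20,0],[0,0,0],0.305],[[0,-33,0],[0,0,0],0.305],[[0,-48,0],[0,0,0],0.305],[[0,-63,0],[0,0,0],0.305],[[0,-78,0],[0,0,0],0.305],[[0,-92,0],[0,0,0],0.305],[[0,-103,0],[0,0,0],0.305],[[0,-109,0],[0,0,0],0.305],[[0,-111,0],[0,0,0],0.305]]'
python3 -m jog '[[[0,0,0],[0,0,0],0.305],[[0,0,2],[0,0,0],0.305],[[0,0,4],[0,0,0],0.305],[[0,0,5.5],[0,0,0],0.305],[[0,0,6.5],[0,0,0],0.305],[[0,0,7.2],[0,0,0],0.305],[[0,0,7.2],[0,0,0],0.305],[[0,0,7.2],[0,0,0],0.305]]'
```

```text
time_s: 25.18
position: [0.5536, -0.4474, 0.0122]
tcp_rot: [[-0.996, -0.089, 0.001], [-0.089, 0.996, -0.001], [-0.001, -0.001, -1.0]]
force: [0.4, -0.2, -3.6]
opening: 0.7
time_s: 25.85
position: [0.5537, -0.4448, 0.0051]
tcp_rot: [[-0.996, -0.09, -0.0], [-0.09, 0.996, 0.001], [0.0, 0.001, -1.0]]
force: [-0.1, 0.8, -3.2]
opening: 0.698
```

```bash
python3 -m jog '[[[0,0,0.6],[0,0,0],0.305],[[0,0,0.9],[0,0,0],0.295],[[0,0,0.9],[0,0,0],0.28],[[0,0,0.9],[0,0,0],0.27],[[0,0,0.9],[0,0,0],0.25],[[0,0,0.9],[0,0,0],0.2],[[0,0,0.9],[0,0,0],0.1],[[0,0,0.9],[0,0,0],0],[[0,0,0.9],[0,0,0],0],[[0,0,0.9],[0,0,0],0]]'
python3 -m jog '[[[0,0,-3],[0,0,0],0],[[0,0,-10],[0,0,0],0],[[0,0,-25],[0,0,0],0],[[0,0,-50],[0,0,0],0],[[0,0,-80],[0,0,0],0],[[0,0,-110],[0,0,0],0],[[0,0,-140],[0,0,0],0],[[0,0,-150],[0,0,0],0],[[0,0,-150],[0,0,0],0]]'
python3 - <<'E'
from h import *
a=snap("scene","z.png");b=snap("side","zb.png")
cv2.imwrite("pics/zc.png",np.hstack([cv2.resize(a[20:320,180:480,::-1],(400,400)),cv2.resize(b[200:480,200:480,::-1],(400,400))]))
E
```

```text
time_s: 26.68
position: [0.5538, -0.4457, 0.0041]
tcp_rot: [[-0.996, -0.09, 0.0], [-0.09, 0.996, -0.001], [-0.0, -0.001, -1.0]]
force: [0.0, -0.1, 0.2]
opening: 0.968
time_s: 27.43
position: [0.5558, -0.4473, 0.1598]
tcp_rot: [[-0.996, -0.09, 0.007], [-0.09, 0.996, -0.007], [-0.006, -0.008, -1.0]]
force: [0.1, -0.5, -0.9]
opening: 1.003
```

```bash
python3 - <<'E'
from h import *
for n,f in(("scene","z.png"),("side","zb.png")):
    im=cv2.imread("pics/"+f);c=cam(n);g=im.min(2)
    an=np.radians(95.15);u=np.array([np.cos(an),np.sin(an)]);yv=np.array([-u[1],u[0]]);G=np.array([.5538,-.4457])
    O=G+.002*u+.009*yv
    def blob(w,z,r,t=170):
        q=proj(c,[w])[0].round().astype(int);x,y=q-r
        k,l,s,ce=cv2.connectedComponentsWithStats((g[y:y+2*r,x:x+2*r]>t).astype(np.uint8))
        for i in range(1,k):
            if s[i,4]>3: print(n,z,s[i,2:].tolist(),plane(c,[ce[i]+[x,y]],z)[0].round(4))
    blob([.56,-.025,.018],.016,20)
    for y in(-.039,-.065):print("pred dot",(O+.25*u+y*yv).round(4));blob([*(O+.25*u+y*yv),.034],.034,6)
    for x in(-.03,.011,.05):print("pred barrel",(O+x*u-.052*yv).round(4));blob([*(O+x*u-.052*yv),.034],.034,5)
E
```

```text
scene 0.016 [18, 22, 312] [ 0.5594 -0.0262  0.016 ]
pred dot [ 0.5611 -0.192 ]
scene 0.034 [5, 4, 15] [ 0.5594 -0.1953  0.034 ]
scene 0.034 [3, 4, 12] [ 0.5592 -0.1773  0.034 ]
pred dot [ 0.587  -0.1897]
scene 0.034 [4, 3, 12] [ 0.5858 -0.1929  0.034 ]
pred barrel [ 0.5991 -0.4697]
pred barrel [ 0.5955 -0.4289]
pred barrel [ 0.592  -0.3901]
scene 0.034 [2, 2, 4] [ 0.5917 -0.3934  0.034 ]
side 0.016 [17, 19, 293] [ 0.5559 -0.0298  0.016 ]
pred dot [ 0.5611 -0.192 ]
side 0.034 [6, 3, 16] [ 0.559  -0.1934  0.034 ]
pred dot [ 0.587  -0.1897]
side 0.034 [6, 9, 33] [ 0.5876 -0.186   0.034 ]
pred barrel [ 0.5991 -0.4697]
side 0.034 [5, 4, 16] [ 0.5972 -0.4714  0.034 ]
pred barrel [ 0.5955 -0.4289]
side 0.034 [5, 4, 15] [ 0.5935 -0.4295  0.034 ]
pred barrel [ 0.592  -0.3901]
side 0.034 [4, 3, 11] [ 0.5902 -0.3917  0.034 ]
```

```bash
python3 -c "
from rig import bot
print(bot.read_state()['time_s']);print(bot.hand_in())"
```

```text
27.5333
the job is handed in; nothing more can be done
None
```

The cap is standing on the mat and the reacher is lying released on the bench. I handed the job in at 27.5 s; no verdict was given.

**What I did:**
- **Grip:** I took the reacher by handle and trigger and measured how its jaw gap changes with trigger travel in free air. Then I brought the jaws around the cap under the shelf.
- **Squeeze:** I found the touch point with small lift tests. At 13.1 mm travel the cap was not held, and at 14.0 mm it was. I squeezed to about 16 mm, which I estimate at 2–3 mm past touch and about 3–4 N per pad.
- **Placing:** I pulled the cap out, lowered it until the wrist force showed it had landed (under 1 N), opened the jaws, backed out and laid the reacher down.

**Last checks:**
- **Cap:** measured at about (0.558, -0.028) m, against a mat centre of (0.558, -0.031) m. It was seen upright on the mat just after release. After I backed away, its outline had the same upright proportions.
- **Reacher:** the barrel and hinge dots I could pick out in the two cameras lie within about 4 mm of where they should be at 34 mm height, so it is flat. The jaw tips are about 25 mm short of the mat.
- **Force on the wrist:** about zero when I let go of the reacher.

**Gaps and disagreements:**
- The two cameras differed by about 4–5 mm on the cap's position.
- The lift test suggested a cap weight nearer 0.4 N than the 0.3 N given.
- I could not view the final picture because the limit of 12 was reached, so the final checks are numeric only.
- I did not measure the jar and spanner again at the end. No move went near them and no force showed a knock.

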